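Trace the glue joint with the ball-tip stylus

TASK

Take the tracing stylus (the tool with the slim, straight round handle) out of the tool rack and check the glue joint between the two wide boards of the clamped panel: starting beside the batten and finishing at the panel's other, open end, guide the tip slowly (no faster than 5 cm a second) along the seam, lightly touching it or at most a few millimetres above it, and keep the tip off the rest of the panel. Then hang the stylus upright in the rack again, in the hole it came from, and let go.

Things in the scene. Friction and masses are not known exactly. Their poses are not given: they have to be found in the camera images.
- stylus: Tracing stylus hanging upright in a rack hole; of the three tools the one with a slim straight round handle (the others: fat pear-shaped, square). Origin: on its axis at the underside of its steel collar (48 mm wide, 6 thick), which rests on the rack's top; z up. Wooden handle 24 mm in diameter, 6 to 90 mm above the origin (grip at about 50). Below: 9 mm shank ending in a 10 mm ball. 0.1-0.2 kg.
- stylus_tip (a point): Lowest point of the stylus's ball tip, on its axis, 80 mm below the stylus's origin.
- panel: Fixed panel, turned any way: boards 68, 68 and 30 mm wide, 220 long, in clamps standing 4 mm above their long edges. Origin: on the table, 36 mm below the middle of the wanted seam (dark, 4 mm wide, between the two wide boards); board tops at z = 36 mm. The seam runs along x, from a 14 mm high batten at x = -94 mm to the open end at x = 110. Other seam at y = -72; a pencil 7 mm high near y = 47.
- rack: Fixed wooden tool rack: a board 250 x 75 mm on two end legs, its top 112 mm above the table. Origin: on the table under its middle, x along its length. Three round holes 31 mm wide at x = -80, 0 and 80 mm (y = 0), a tool hanging in each; which in which varies.
There are look-alikes about, which are no part of the job. What is shaped like the stylus but purple or yellow is not meant.

How it is judged:
By the outcome, as a careful person would: the job done as asked, in the order asked, and still so for the second after the job is handed in, with the robot touching nothing.
It also fails if it takes over 61 s, if anything falls off the work surface, if the arm or the gripper's body presses on something with over 40 N, if the wrist force passes 120 N, or if a joint passes its speed limit or range.

ROBOT

A 6-joint arm with a two-finger parallel gripper is mounted at the origin on the work surface. World frame = base frame: x ahead of the robot, y to its left, z up, the work surface at z = 0. Lengths are in m, angles in rad, forces in N, time in s.
With the tool pointing down it reaches from about 0.25 to 0.775 m from the base axis. Payload 4 kg.
Tool frame: the origin (TCP) lies at the very end of the fingers, on their centre line; the grasp point (between the pads) lies hold_point_z behind it (hold_point_z is the distance from the TCP to the grasp point, in m); z points along the fingers, y is the direction in which the jaws open and shut (so a half turn about z gives the same grasp; the last joint's range is limited). The gripper opens to 94 mm and grips with 3 to 60 N. Pads are 16 mm wide; open, the fingers measure 119 mm over their backs; the gripper's body (75 mm by 177 mm) begins 78 mm behind the grasp point.
Start: joints at [-1.363, 0.087, 1.371, -0, 1.684, -0.103], TCP at [0.168, -0.524, 0.206] pointing down, gripper open.
Joint ranges: [-3.1, 3.1], [-0.76, 2.03], [0.27, 2.55], [-1.08, 4.22], [0.17, 2.65], [-2.57, 2.57]. Speed limits (rad/s): [2.79, 2.79, 3.14, 3.14, 3.14, 3.14].

INTERFACE

Orientations are given as [roll, pitch, yaw] about the fixed x, y, z axes, in that order (R = Rz(yaw) Ry(pitch) Rx(roll)).
In Python, from bench import * gives the robot as it stands.
- The arm moves only by the tool step_arm, never from a script. Its argument "increments" is text: rows parted by semicolons, each of 6 numbers parted by spaces: the shift along the tool's x, y, z in cm, then the turn, a rotation vector about the tool's x, y, z in rad. A call has 1 to 5 rows; each row shifts and turns the commanded pose from where the row before left it, along the tool's axes as they then stand; what a row does not reach is not made up. A row lasts 1/10 s, in which the tool goes at most 50 mm and 8.59 degrees, less where a joint would pass 70% of its speed; a pose out of reach is approached as far as the arm can. A call is refused whole if a number of a shift passes 5 or a number of a turn 0.15, either way. A call with a gripper value outside its range is refused whole. "claw" is the gripper's target within -1 to 1 (shut at 1, half-way at 0, fully open at -1), set as the call begins (left out, the last holds). The fingers move at their own pace and stop on an object; the grip force is fixed at half the most. Time passes only in rows, so rows that do not move let the fingers close. It gives the time, the measured TCP pose, the force and the opening at its end, in the units of the state.
- get_obs(): the state, without advancing time (a new reading comes with each control period).
- snapshot(name): name is "scene" or "top" or "wrist"; returns the picture (384x512x3 uint8, red, green, blue); there is no depth.
- calibration(name): a dict with "camera_matrix" (3x3 intrinsics, pixels), "eye" and "orientation" of the camera in the world; the wrist camera has in their place "tool_from_camera" (4x4, takes a point from camera to tool coordinates, whose origin is the TCP and whose axes are the flange's). Camera axes: x right, y up, looking along -z (the intrinsics and any distortion apply to the point x, -y, -z); pixel columns grow to the right and rows downward; lengths in m; the calibration is good to about 2 mm. A picture is of the moment at which its call begins: read the wrist's pose just before it. calibration takes no time and is no camera call.
- close_job(): hands the job in, once; it reports no verdict.
The state is a dict: "time": time; "joint_positions": joint angles; "qvel": joint speeds; "joint_torque": joint torques, N m; "tool_pos": TCP position; "ee_rot": TCP orientation; "wrist_force": force on the tool from outside, world axes, zero at the start; "wrist_torque": the same for the moment, N m; "width": finger opening in m.
Only numpy, scipy, OpenCV 4.12 (cv2) and the standard library are available. Lean on these libraries where they do the work, as an engineer would, in place of code of your own. Each camera call takes 0.05 s, during which the arm holds its last target. There are 200 camera calls.

## Working session

There is one attempt and no reset: what is moved stays moved. The work goes in short steps, Python scripts to look and compute and a tool call to move; the robot and the scene stay as the last step left them, time stands still between calls to the robot, and variables do not carry over. Pictures are saved under pics/ and viewed, about 8 in all and at most 12, crops included, and the job is handed in when it is done.

Besides the shell and the picture viewer there is one more tool, called after "Request:" as a command line: name --argument value ..., lists and objects as JSON in quotes. step_arm: Moves the arm, as the interface text tells. Its arguments: {"type":"object","properties":{"increments":{"type":"string"},"claw":{"type":"number"}},"required":["increments"]}

```bash
mkdir -p pics; python3 - <<'E'
from bench import *
import cv2
s=get_obs();print(s)
for n in("scene","top"):
    cv2.imwrite(f"pics/{n}0.png",cv2.cvtColor(snapshot(n),cv2.COLOR_RGB2BGR)); print(n,calibration(n))
print(calibration("wrist")); 
import bench;print([k for k in dir(bench) if 'hold' in k.lower()])
E
```

```text
{'time': 0.0, 'joint_positions': array([-1.36312293e+00,  8.79286230e-02,  1.37220241e+00,  4.38303033e-07,
        1.68360851e+00, -1.03102358e-01]), 'qvel': array([-4.07419601e-04,  2.56498037e-04, -1.75688542e-03, -1.08306389e-05,
        2.47593565e-03, -2.73582568e-04]), 'joint_torque': array([-1.92881147e-03, -3.40193009e+01, -3.02424932e+01,  7.16660754e-02,
        3.31818347e-02, -1.68710276e-04]), 'tool_pos': array([ 0.16807177, -0.52312683,  0.2043449 ]), 'ee_rot': array([-3.13945721e+00, -2.21390938e-04,  3.10775564e-01]), 'wrist_force': array([-0.92459265, -0.08350265, -0.19360965]), 'wrist_torque': array([0.00133568, 0.00851025, 0.01287563]), 'width': 0.09376474810841234}
scene {'camera_matrix': array([[363.62092333,   0.        , 254.61868773],
       [  0.        , 363.62092333, 191.68812206],
       [  0.        ,   0.        ,   1.        ]]), 'eye': array([ 0.77536637, -0.33517137,  0.4884117 ]), 'orientation': array([ 0.97561067, -0.0206129 ,  0.58393679])}
top {'camera_matrix': array([[438.44644117,   0.        , 259.14627042],
       [  0.        , 438.44644117, 194.36996593],
       [  0.        ,   0.        ,   1.        ]]), 'eye': array([0.30828442, 0.11677167, 1.10164083]), 'orientation': array([ 0.16960895, -0.00447458, -1.59335442])}
{'camera_matrix': array([[323.36224181,   0.        , 257.15723412],
       [  0.        , 323.36224181, 197.03242095],
       [  0.        ,   0.        ,   1.        ]]), 'tool_from_camera': array([[-3.85392888e-04,  9.67475087e-01,  2.52966021e-01,
         7.28839717e-02],
       [ 9.99999853e-01,  4.69398175e-04, -2.71729019e-04,
         6.01684632e-05],
       [-3.81632845e-04,  2.52965879e-01, -9.67475126e-01,
        -1.80382233e-01],
       [ 0.00000000e+00,  0.00000000e+00,  0.00000000e+00,
         1.00000000e+00]])}
['hold_point_z']
```

```bash
python3 - <<'E'
import cv2,bench
print(bench.hold_point_z)
for n in("scene","top"):
    i=cv2.imread(f"pics/{n}0.png"); cv2.imwrite(f"pics/{n}0b.png",cv2.resize(i,(800,600),interpolation=cv2.INTER_CUBIC))
E
```

```text
0.0188
```

View pics/scene0.png

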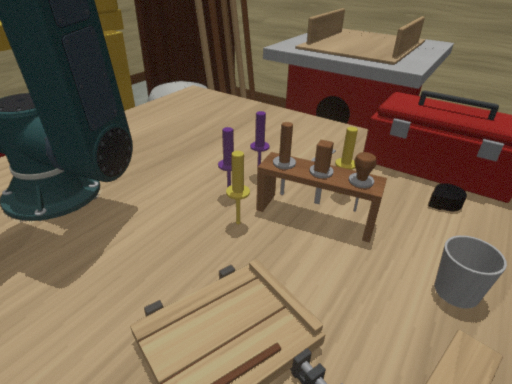

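View pics/top0b.png

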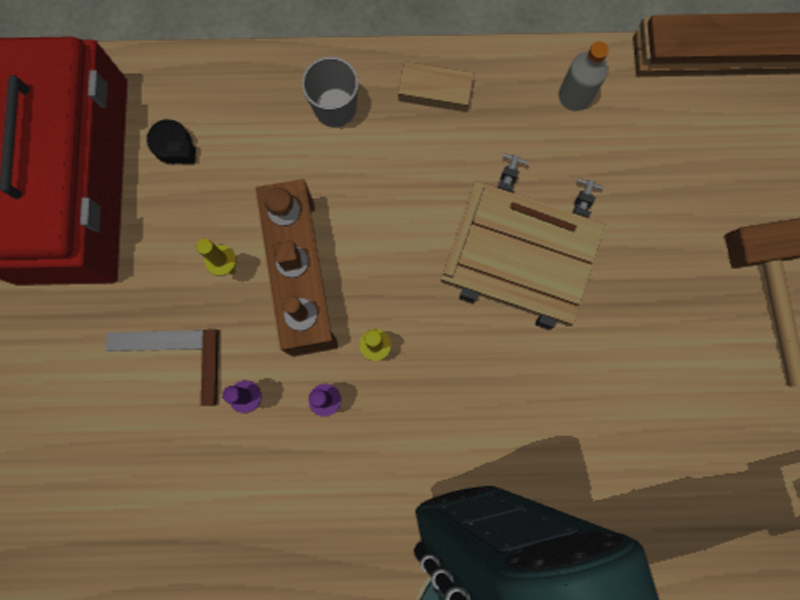

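The stylus candidates in the top view (800x600) are:
- Brown slim round handle at (298,311). In the scene view it is at (286,143).
- Square handle at (289,253).
- Pear-shaped handle at (280,202).
- Yellow look-alikes at (375,345) and (215,255).
- Purple look-alikes at (243,396) and (323,400).

I choose the brown slim round one and check it in a crop. The panel's batten is at its left end, near (460,235), the open end is on the right, and the pencil is near (543,216).

```bash
cat > h.py <<'E'
import numpy as np,cv2
from scipy.spatial.transform import Rotation as R
from bench import *
def cam(n,s=None):
    c=calibration(n);K=c["camera_matrix"]
    if n=="wrist":
        T=c["tool_from_camera"];Rt=R.from_euler("xyz",s["ee_rot"]).as_matrix()
        return K,Rt@T[:3,:3],Rt@T[:3,3]+s["tool_pos"]
    return K,R.from_euler("xyz",c["orientation"]).as_matrix(),c["eye"]
def ray(C,p,z):
    K,Rm,e=C;d=Rm@np.array([(p[0]-K[0,2])/K[0,0],-(p[1]-K[1,2])/K[1,1],-1]);return e+d*(z-e[2])/d[2]
def proj(C,P):
    K,Rm,e=C;q=Rm.T@(np.array(P)-e);return np.array([K[0,2]-K[0,0]*q[0]/q[2],K[1,2]+K[1,1]*q[1]/q[2]])
E
python3 - <<'E'
from h import *
i=cv2.imread("pics/top0.png"); C=cam("top")
a=cv2.resize(i[110:235,155:225],None,fx=4.5,fy=4.5,interpolation=cv2.INTER_CUBIC)
b=cv2.resize(i[105:215,275:395],None,fx=4,fy=4,interpolation=cv2.INTER_CUBIC)
o=np.zeros((600,800,3),np.uint8);o[:a.shape[0],:a.shape[1]]=a;o[:b.shape[0],320:320+b.shape[1]]=b
cv2.imwrite("pics/crop0.png",o)
hsv=cv2.cvtColor(i,cv2.COLOR_BGR2HSV)
m=((hsv[...,1]<60)&(hsv[...,2]>80)).astype(np.uint8);m[:110]=0;m[235:]=0;m[:,:155]=0;m[:,225:]=0
n,l,st,ce=cv2.connectedComponentsWithStats(m)
for k in range(1,n):
    if st[k,4]>20:print(st[k],ce[k],ray(C,ce[k],.118).round(4))
for p in [(257,187),(306,180),(337,345),(283,353)]:print(p,ray(C,np.array(p)*.64,.112).round(4))
E
```

```text
[171 136  18   8  64] [178.5625   140.421875] [0.6078 0.2929 0.118 ]
[176 168  21  10  82] [186.08536585 173.19512195] [0.5295 0.275  0.118 ]
[182 200  21  12 129] [191.50387597 206.05426357] [0.4531 0.2623 0.118 ]
(257, 187) [0.661  0.3275 0.112 ]
(306, 180) [0.6705 0.2537 0.112 ]
(337, 345) [0.419  0.2083 0.112 ]
(283, 353) [0.4091 0.2865 0.112 ]
```

View pics/crop0.png

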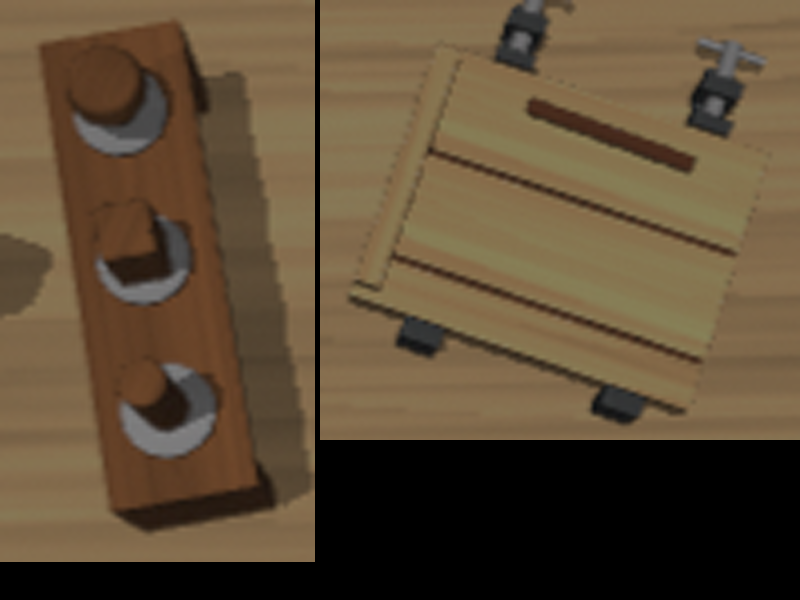

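The crop confirms it: the slim round handle is at crop (145,380), with its collar centre at (168,409). The wanted seam runs from crop (428,151), beside the batten, to (737,254) at the open end. It lies on the pencil side, with 68 mm boards on both sides.

```bash
python3 - <<'E'
from h import *
C=cam("top")
f=lambda x,y:(155+x/4.5-.4,110+y/4.5-.4); g=lambda x,y:(275+(x-320)/4-.4,105+y/4-.4)
S=ray(C,f(168,409),.118);print("collar",S)
for q in[(120,113),(143,260)]:print(ray(C,f(*q),.118))
A=ray(C,g(428,151),.036);B=ray(C,g(737,254),.036)
A2=ray(C,g(394,256),.036);B2=ray(C,g(702,361),.036)
print("seam",A,B,np.linalg.norm(B-A),np.degrees(np.arctan2(*(B-A)[1::-1])),"other",A2,B2, np.linalg.norm(A2-A),np.linalg.norm(B-B2))
s=get_obs();p=s["tool_pos"];y=.311-.149;Rt=R.from_euler("xyz",[np.pi,0,y]).as_matrix()
print(Rt.T@(np.array([S[0],S[1],.33])-p)*100)
E
```

```text
collar [0.46583674 0.261371   0.118     ]
[0.62145246 0.28669679 0.118     ]
[0.54317449 0.27438345 0.118     ]
seam [ 0.62116682 -0.00199122  0.036     ] [ 0.55059086 -0.19215536  0.036     ] 0.20283827686270944 -110.36149050370584 other [0.55391756 0.02182991 0.036     ] [ 0.48345843 -0.1658867   0.036     ] 0.07134359207617484 0.07208887061834823
[ 42.04088949 -72.62466727 -12.55728849]
```

Request:
step_arm --increments "0 0 -4 0 0 0.149; 0 0 -4 0 0 0; 2.1 -3.63 -0.3 0 0 0; 2.1 -3.63 -0.3 0 0 0; 2.1 -3.63 -0.3 0 0 0" --claw -0.3

```text
time: 0.6
tool_pos: [0.213, -0.4048, 0.2942]
ee_rot: [-3.141, -0.0, 0.161]
wrist_force: [0.7, 0.6, -0.2]
width: 0.0614
```

Request:
step_arm --increments "2.1 -3.63 -0.3 0 0 0; 2.1 -3.63 -0.3 0 0 0; 2.1 -3.63 -0.3 0 0 0; 2.1 -3.63 -0.3 0 0 0; 2.1 -3.63 -0.3 0 0 0"

```text
time: 1.1
tool_pos: [0.2873, -0.2083, 0.3092]
ee_rot: [-3.141, 0.0, 0.161]
wrist_force: [1.3, -0.5, -0.3]
width: 0.0613
```

Request:
step_arm --increments "2.1 -3.63 -0.3 0 0 0; 2.1 -3.63 -0.3 0 0 0; 2.1 -3.63 -0.3 0 0 0; 2.1 -3.63 -0.3 0 0 0; 2.1 -3.63 -0.3 0 0 0"

```text
time: 1.6
tool_pos: [0.3616, -0.0122, 0.3243]
ee_rot: [3.141, -0.0, 0.162]
wrist_force: [-0.4, -0.8, 0.4]
width: 0.0609
```

Request:
step_arm --increments "2.1 -3.63 0 0 0 0; 2.1 -3.63 0 0 0 0; 2.1 -3.63 0 0 0 0; 2.1 -3.63 0 0 0 0; 2.1 -3.63 0 0 0 0"

```text
time: 2.1
tool_pos: [0.436, 0.1839, 0.324]
ee_rot: [3.141, 0.001, 0.162]
wrist_force: [0.8, 0.0, 0.9]
width: 0.061
```

Request:
step_arm --increments "2.1 -3.6 0 0 0 0; 2.1 -3.6 0 0 0 0; 0 0 2 0 0 0; 0 0 0 0 0 0; 0 0 0 0 0 0"

```text
time: 2.6
tool_pos: [0.4655, 0.2596, 0.3038]
ee_rot: [3.141, 0.002, 0.162]
wrist_force: [0.2, 1.0, -0.5]
width: 0.0612
```

```bash
python3 - <<'E'
from h import *
s=get_obs();C=cam("wrist",s);i=cv2.cvtColor(snapshot("wrist"),cv2.COLOR_RGB2BGR)
print(s["tool_pos"],s["ee_rot"],s["time"]);np.savez("w1.npz",t=s["tool_pos"],r=s["ee_rot"])
for P in[(.4658,.2614,.118),(.4658,.2614,.202)]:
    u=proj(C,P);print(u)
cv2.imwrite("pics/w1.png",i)
E
```

```text
[0.4654555  0.25958141 0.30380786] [3.14079084e+00 2.03095404e-03 1.61652471e-01] 2.6
[255.30681484 177.00962816]
[254.90699094 195.19614031]
```

View pics/w1.png

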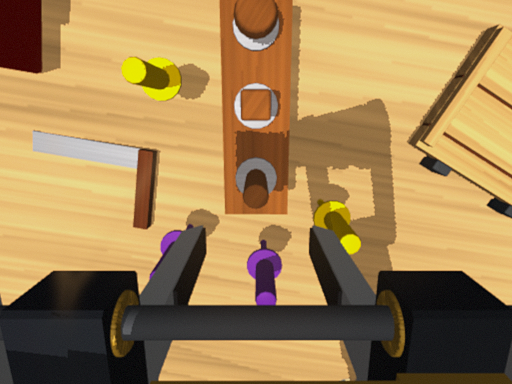

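The wrist view shows the brown round handle centred between the fingers. Its top is at about (256,195) and its collar at (256,178), within 1 px of the prediction. The square tool is at (256,105), the pear-shaped one at (256,15), and the yellow one at (350,243) is clear of the finger. I descend.

Request:
step_arm --increments "0 -0.1 4 0 0 0; 0 0 4 0 0 0; 0 0 4 0 0 0; 0 0 3 0 0 0; 0 0 1 0 0 0"

```text
time: 3.15
tool_pos: [0.4641, 0.2593, 0.1419]
ee_rot: [3.14, 0.004, 0.16]
wrist_force: [-0.4, -0.4, 0.9]
width: 0.0611
```

Request:
step_arm --increments "0 0 0 0 0 0; 0 0 0 0 0 0; 0 0 0 0 0 0; 0 0 0 0 0 0; 0 0 0 0 0 0" --claw 1

```text
time: 3.65
tool_pos: [0.4663, 0.2612, 0.1457]
ee_rot: [-3.141, -0.002, 0.162]
wrist_force: [0.4, 0.6, 0.7]
width: 0.0246
```

Request:
step_arm --increments "0 0 0 0 0 0; 0 0 0 0 0 0; 0 0 0 0 0 0"

```text
time: 3.95
tool_pos: [0.4663, 0.2613, 0.1456]
ee_rot: [-3.141, -0.002, 0.162]
wrist_force: [0.2, -0.1, 4.9]
width: 0.0234
```

Grasped: the width is 23.4 mm on the 24 mm handle. I lift and go over the seam start.

Request:
step_arm --increments "0 0 -1 0 0 0; 0 0 -3 0 0 0; 0 0 -3 0 0 0; 0 0 -3 0 0 0; 0 0 -3 0 0 0"

```text
time: 4.45
tool_pos: [0.4651, 0.2606, 0.2748]
ee_rot: [3.141, 0.002, 0.162]
wrist_force: [0.5, -0.0, -1.1]
width: 0.0237
```

Request:
step_arm --increments "0.8 2.2 0 0 0 0; 1.0 2.8 0 0 0 0; 1.2 3.2 0 0 0 0; 1.2 3.2 0 0 0 0; 1.2 3.2 0 0 0 0"

```text
time: 4.95
tool_pos: [0.5425, 0.1243, 0.2736]
ee_rot: [3.142, 0.002, 0.162]
wrist_force: [0.7, 1.1, -1.6]
width: 0.0238
```

Request:
step_arm --increments "1.2 3.2 0 0 0 0; 1.2 3.2 0 0 0 0; 1.2 3.2 0 0 0 0; 1.0 2.8 0 0 0 0; 0.7 2.1 0 0 0 0"

```text
time: 5.45
tool_pos: [0.6184, -0.011, 0.273]
ee_rot: [-3.141, 0.003, 0.16]
wrist_force: [-1.4, -0.6, -1.3]
width: 0.0238
```

Request:
step_arm --increments "0 0 0 0 0 0; 0 0 0 0 0 0; 0 0 0 0 0 0"

```text
time: 5.75
tool_pos: [0.6177, -0.0081, 0.2743]
ee_rot: [-3.141, 0.001, 0.163]
wrist_force: [-0.2, 0.5, -1.5]
width: 0.0237
```

```bash
cat > look.py <<'E'
from h import *
import sys
t=sys.argv[1]
o=np.zeros((600,800,3),np.uint8)
for n in("scene","top","wrist"):
    s=get_obs();i=cv2.cvtColor(snapshot(n),cv2.COLOR_RGB2BGR);cv2.imwrite(f"pics/{t}_{n}.png",i)
    if n=="wrist":np.savez(t+".npz",t=s["tool_pos"],r=s["ee_rot"])
    p=s["tool_pos"];tip=p-[0,0,.1136]
    u=proj(cam(n,s),tip);print(n,p,s["ee_rot"],"tip px",u)
    if n=="wrist": o[:384,:512]=i
    else:
        x,y=np.clip(u.astype(int)-[36,50],0,[440,284])
        c=cv2.resize(i[y:y+100,x:x+72],(288,400),interpolation=cv2.INTER_CUBIC)
        if n=="scene":o[:400,512:]=c;print(x,y)
        else:
            c=cv2.resize(i[y:y+72,x:x+100],(288,200),interpolation=cv2.INTER_CUBIC);o[400:600,512:]=c;print(x,y)
cv2.imwrite(f"pics/{t}.png",o)
E
python3 look.py L1
```

```text
scene [ 0.61769226 -0.00810051  0.27425367] [-3.14095462e+00  8.74109658e-04  1.62855341e-01] tip px [286.2929513  244.80786066]
250 194
top [ 0.61770271 -0.00793549  0.274573  ] [-3.14125335e+00  3.04891902e-04  1.63226930e-01] tip px [309.90003513 127.8209449 ]
273 77
wrist [ 0.61775619 -0.007925    0.27473199] [-3.14145879e+00 -7.83521678e-05  1.63288471e-01] tip px [256.9500704  192.95926111]
```

View pics/L1.png

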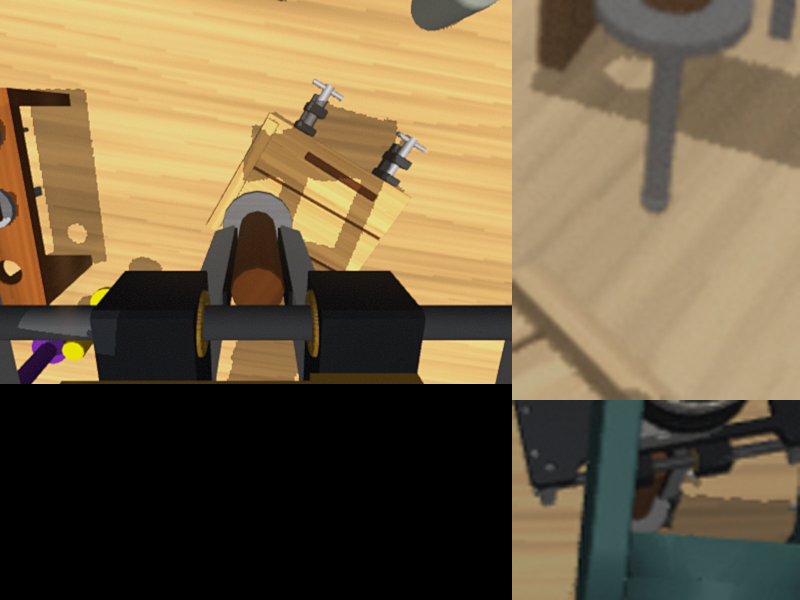

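The wrist view shows the wanted seam running from (253,167) to (378,238), partly behind the gripper. The scene view shows the stylus upright, with its ball at (285,246) against the predicted (286,245). I now measure the seam from the wrist picture.

```bash
python3 - <<'E'
from h import *
z=np.load("L1.npz");C=cam("wrist",{"tool_pos":z["t"],"ee_rot":z["r"]})
g=cv2.cvtColor(cv2.imread("pics/L1_wrist.png"),cv2.COLOR_BGR2GRAY).astype(np.float32)
A=np.array([.6212,-.0020,.036]);B=np.array([.5506,-.1922,.036]);d=(B-A)/np.linalg.norm(B-A);n=np.array([-d[1],d[0],0])
print(proj(C,A),proj(C,B))
off=np.arange(-.008,.0081,.0005);r=[]
for s in np.arange(-.01,.2,.01):
    v=[];
    for o in off:
        u=proj(C,A+d*s+n*o);v.append(cv2.getRectSubPix(g,(1,1),tuple(map(float,u)))[0,0])
    v=np.array(v);w=np.clip(np.median(v)-8-v,0,None);print(round(s,2),off[v.argmin()].round(4),((w*off).sum()/max(w.sum(),1)).round(4),v.min(),np.median(v))
# end along seam: profile beyond B, side by side
for nm,ss,o in(("B end",np.arange(.18,.225,.003),.01),("A end",np.arange(-.03,.02,.003),.012)):
    print(nm,[(round(s,3),int(cv2.getRectSubPix(g,(1,1),tuple(map(float,proj(C,A+d*s+n*o))))[0,0])) for s in ss])
E
```

```text
[252.9350581  166.69466618] [380.294481   238.55447035]
-0.01 0.0015 0.0 120.05332 121.73355
0.0 0.001 0.0002 105.4417 120.41984
0.01 0.0005 0.0002 51.335163 120.73464
0.02 0.0 0.0001 50.137695 120.50682
0.03 0.0 0.0004 73.05592 121.628204
0.04 -0.0005 0.0018 71.612305 153.54555
0.05 0.0 -0.0001 50.92746 119.41459
0.06 0.0 -0.0 50.667923 121.52666
0.07 0.0 -0.0001 51.875645 119.83838
0.08 0.0 -0.0003 63.87417 193.0023
0.09 -0.0005 -0.0004 61.93422 191.9304
0.1 -0.0005 -0.0004 73.18295 192.19359
0.11 -0.0005 -0.0004 70.392006 193.09332
0.12 -0.0005 -0.0005 70.29388 193.48817
0.13 -0.0005 -0.0005 69.15501 194.12987
0.14 -0.001 -0.0006 75.91983 195.01244
0.15 -0.0005 -0.0006 51.632233 126.80156
0.16 0.0 -0.0007 53.53161 125.34388
0.17 -0.001 -0.0006 50.69178 126.14637
0.18 -0.0005 -0.0008 73.36179 196.1172
0.19 -0.001 -0.0009 66.03595 196.21718
B end [(np.float64(0.18), 201), (np.float64(0.183), 201), (np.float64(0.186), 195), (np.float64(0.189), 193), (np.float64(0.192), 191), (np.float64(0.195), 193), (np.float64(0.198), 194), (np.float64(0.201), 194), (np.float64(0.204), 188), (np.float64(0.207), 190), (np.float64(0.21), 191), (np.float64(0.213), 193), (np.float64(0.216), 196), (np.float64(0.219), 198), (np.float64(0.222), 198), (np.float64(0.225), 198)]
A end [(np.float64(-0.03), 205), (np.float64(-0.027), 204), (np.float64(-0.024), 202), (np.float64(-0.021), 199), (np.float64(-0.018), 187), (np.float64(-0.015), 102), (np.float64(-0.012), 119), (np.float64(-0.009), 134), (np.float64(-0.006), 136), (np.float64(-0.003), 134), (np.float64(-0.0), 124), (np.float64(0.003), 125), (np.float64(0.006), 122), (np.float64(0.009), 123), (np.float64(0.012), 123), (np.float64(0.015), 124), (np.float64(0.018), 123)]
```

The wrist and top views agree on the seam to within 1 mm. I descend just beside the batten.

Request:
step_arm --increments "0 0.25 2 0 0 0; 0 0 3 0 0 0; 0 0 3 0 0 0; 0 0 2.5 0 0 0; 0 0 1 0 0 0"

```text
time: 6.4
tool_pos: [0.6166, -0.0106, 0.1562]
ee_rot: [-3.14, 0.005, 0.163]
wrist_force: [0.0, -0.0, -1.4]
width: 0.0236
```

Request:
step_arm --increments "0 0 0 0 0 0; 0 0 0 0 0 0; 0 0 0 0 0 0; 0 0 0 0 0 0"

```text
time: 6.8
tool_pos: [0.6195, -0.0116, 0.1615]
ee_rot: [3.141, -0.003, 0.162]
wrist_force: [-0.0, 0.6, -1.0]
width: 0.0239
```

```bash
python3 look.py L2;python3 -c "
from h import *
s=get_obs();print(s['wrist_force'])"
```

```text
scene [ 0.6195166  -0.01160671  0.16149022] [ 3.1405425  -0.00329639  0.16188018] tip px [280.95626641 303.01789188]
244 253
top [ 0.61934798 -0.01160517  0.16114859] [ 3.14075498e+00 -2.74984472e-03  1.61829760e-01] tip px [305.94577251 141.65125393]
269 91
wrist [ 0.61914202 -0.01162938  0.16073135] [ 3.14089364e+00 -2.06382710e-03  1.61745291e-01] tip px [256.8476977  193.19476464]
[ 0.10303552  0.35436441 -2.44823846]
```

View pics/L2.png

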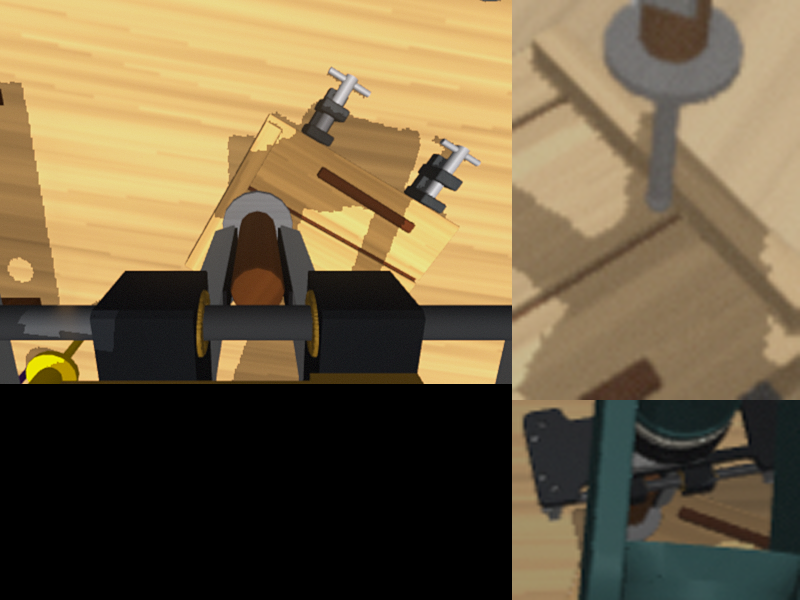

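The scene crop shows the ball at (658,209) just above the seam's start at the batten (678,217), with the collar clear. I lower it slowly and feel for contact.

Request:
step_arm --increments "0 0 0.1 0 0 0; 0 0 0.1 0 0 0; 0 0 0.1 0 0 0; 0 0 0.1 0 0 0; 0 0 0.1 0 0 0"

```text
time: 7.45
tool_pos: [0.6185, -0.0115, 0.1543]
ee_rot: [3.142, 0.0, 0.162]
wrist_force: [0.4, -0.3, -1.8]
width: 0.024
```

Request:
step_arm --increments "0 0 0.1 0 0 0; 0 0 0.1 0 0 0; 0 0 0 0 0 0; 0 0 0 0 0 0; 0 0 0 0 0 0"

```text
time: 7.95
tool_pos: [0.6186, -0.0115, 0.1525]
ee_rot: [3.141, -0.0, 0.162]
wrist_force: [-0.5, 0.5, -2.3]
width: 0.0235
```

Request:
step_arm --increments "0 0 0 0 0 0; 0 0 0 0 0 0; 0 0 0 0 0 0; 0 0 0 0 0 0; 0 0 0 0 0 0"

```text
time: 8.45
tool_pos: [0.6186, -0.0115, 0.1525]
ee_rot: [3.142, 0.0, 0.162]
wrist_force: [-0.1, 0.6, -2.1]
width: 0.024
```

Request:
step_arm --increments "0 -0.2 0.1 0 0 0; 0 0 0.05 0 0 0; 0 0 0 0 0 0; 0 0 0 0 0 0"

```text
time: 8.85
tool_pos: [0.6182, -0.0095, 0.1509]
ee_rot: [3.141, 0.0, 0.162]
wrist_force: [0.2, 0.2, -1.9]
width: 0.0235
```

Request:
step_arm --increments "0 0 0.1 0 0 0; 0 0 0 0 0 0; 0 0 0 0 0 0"

```text
time: 9.15
tool_pos: [0.6182, -0.0096, 0.1499]
ee_rot: [3.142, 0.0, 0.162]
wrist_force: [0.5, 0.3, -1.8]
width: 0.0236
```

```bash
python3 look.py L3; python3 -c "
from h import *
s=get_obs();print(s['wrist_force'])
i=cv2.imread('pics/L3_scene.png');i=cv2.resize(i[275:325,240:310],None,fx=8,fy=8,interpolation=cv2.INTER_CUBIC);cv2.imwrite('pics/L3c.png',i)"
```

```text
scene [ 0.61822632 -0.00957003  0.14988244] [3.14153897e+00 1.34675115e-04 1.61795181e-01] tip px [280.42220072 306.75239617]
244 256
top [ 0.6182638  -0.00958923  0.14996938] [ 3.14147367e+00 -1.93050041e-05  1.61734163e-01] tip px [304.67575952 143.35989367]
268 93
wrist [ 0.61827093 -0.00957316  0.14999286] [ 3.14149316e+00 -4.16448992e-05  1.61749199e-01] tip px [256.92097729 192.95509117]
[ 0.32551857  0.92099751 -1.60610968]
```

View pics/L3c.png

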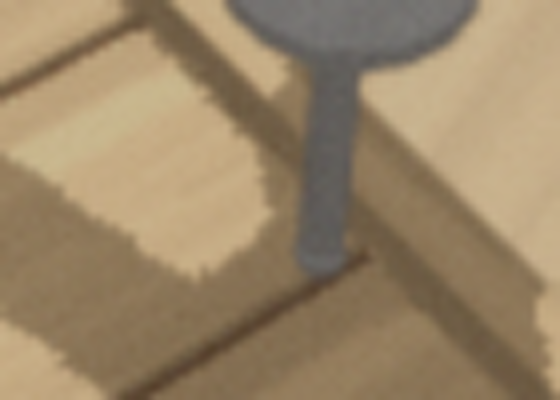

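The ball sits right over the seam, with its bottom at (320,277) and the seam at about (320,283). That is about 1 mm above the seam, with no contact force. I start tracing at about 3.5 cm/s.

Request:
step_arm --increments "-0.06 0.1 -0.04 0 0 0; -0.12 0.21 -0.04 0 0 0; -0.175 0.307 0 0 0 0; -0.175 0.307 0 0 0 0; -0.175 0.307 0 0 0 0"

```text
time: 9.8
tool_pos: [0.6131, -0.0233, 0.1508]
ee_rot: [3.141, -0.0, 0.162]
wrist_force: [0.0, -0.8, -1.1]
width: 0.0236
```

Request:
step_arm --increments "-0.175 0.307 0 0 0 0; -0.175 0.307 0 0 0 0; -0.175 0.307 0 0 0 0; -0.175 0.307 0 0 0 0; -0.175 0.307 0 0 0 0"

```text
time: 10.3
tool_pos: [0.607, -0.0397, 0.1508]
ee_rot: [3.141, -0.0, 0.162]
wrist_force: [0.0, 0.5, -1.8]
width: 0.0238
```

Request:
step_arm --increments "-0.175 0.307 0 0 0 0; -0.175 0.307 0 0 0 0; -0.175 0.307 0 0 0 0; -0.175 0.307 0 0 0 0; -0.175 0.307 0 0 0 0"

```text
time: 10.8
tool_pos: [0.6009, -0.0562, 0.1508]
ee_rot: [3.141, -0.0, 0.162]
wrist_force: [0.6, 0.0, -1.4]
width: 0.0237
```

Request:
step_arm --increments "-0.175 0.307 0 0 0 0; -0.175 0.307 0 0 0 0; -0.175 0.307 0 0 0 0; -0.175 0.307 0 0 0 0; -0.175 0.307 0 0 0 0"

```text
time: 11.3
tool_pos: [0.5947, -0.0728, 0.1508]
ee_rot: [3.141, -0.0, 0.162]
wrist_force: [0.1, 0.3, -2.1]
width: 0.0237
```

Request:
step_arm --increments "-0.175 0.307 0 0 0 0; -0.175 0.307 0 0 0 0; -0.175 0.307 0 0 0 0; -0.175 0.307 0 0 0 0; -0.175 0.307 0 0 0 0"

```text
time: 11.8
tool_pos: [0.5885, -0.0894, 0.1508]
ee_rot: [3.141, -0.0, 0.162]
wrist_force: [-0.6, 0.6, -1.4]
width: 0.0239
```

Request:
step_arm --increments "-0.175 0.307 0 0 0 0; -0.175 0.307 0 0 0 0; -0.175 0.307 0 0 0 0; -0.175 0.307 0 0 0 0; -0.175 0.307 0 0 0 0"

```text
time: 12.3
tool_pos: [0.5824, -0.1059, 0.1508]
ee_rot: [3.142, 0.0, 0.162]
wrist_force: [1.0, 0.0, -0.7]
width: 0.0238
```

Request:
step_arm --increments "-0.175 0.307 0 0 0 0; -0.175 0.307 0 0 0 0; -0.175 0.307 0 0 0 0; -0.175 0.307 0 0 0 0; -0.175 0.307 0 0 0 0"

```text
time: 12.8
tool_pos: [0.5762, -0.1225, 0.1508]
ee_rot: [3.141, 0.0, 0.162]
wrist_force: [-0.7, 0.0, -0.7]
width: 0.0234
```

```bash
python3 - <<'E'
from h import *
s=get_obs();p=s["tool_pos"];print(p,s["wrist_force"])
C=cam("scene");i=cv2.cvtColor(snapshot("scene"),cv2.COLOR_RGB2BGR);u=proj(C,p-[0,0,.1136]);print(u,proj(C,[.5501,-.192,.036]))
x,y=(u-[50,40]).astype(int);print(x,y);y=min(y,384-75);cv2.imwrite("pics/t4.png",cv2.resize(i[y:y+75,x:x+100],None,fx=8,fy=8,interpolation=cv2.INTER_CUBIC))
E
```

```text
[ 0.57618723 -0.12248758  0.15076838] [-0.68696051  0.02234353 -0.73324158]
[211.44255853 348.70047823] [159.87880884 380.73489339]
161 308
```

View pics/t4.png

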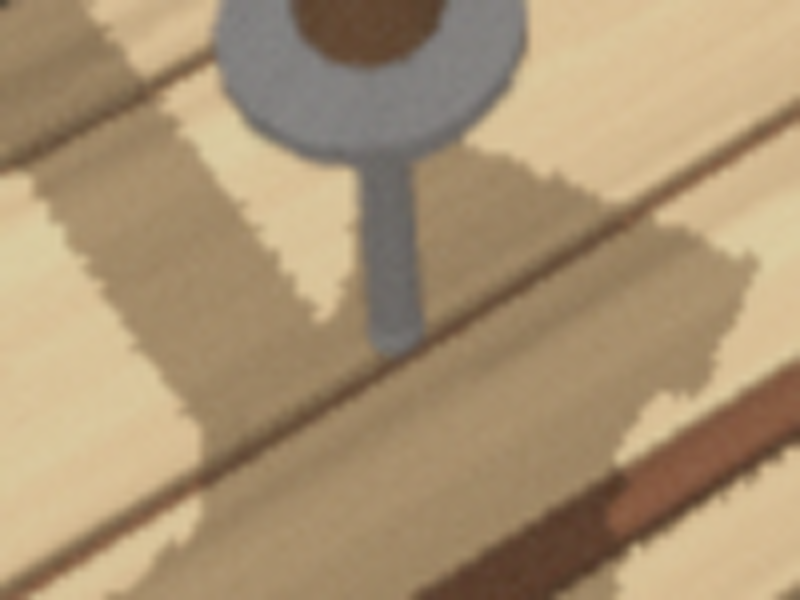

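The ball is still tracking the seam: its bottom is at (397,355), the seam is at (397,363), about 1 mm above it. I carry on to the open end.

Request:
step_arm --increments "-0.08 0.14 0 0 0 0; -0.175 0.307 0 0 0 0; -0.175 0.307 0 0 0 0; -0.175 0.307 0 0 0 0; -0.175 0.307 0 0 0 0"

```text
time: 13.35
tool_pos: [0.5707, -0.1373, 0.1508]
ee_rot: [3.141, -0.0, 0.162]
wrist_force: [0.0, 0.2, -0.8]
width: 0.0237
```

Request:
step_arm --increments "-0.175 0.307 0 0 0 0; -0.175 0.307 0 0 0 0; -0.175 0.307 0 0 0 0; -0.175 0.307 0 0 0 0; -0.175 0.307 0 0 0 0"

```text
time: 13.85
tool_pos: [0.5645, -0.1538, 0.1508]
ee_rot: [3.142, 0.0, 0.162]
wrist_force: [-0.5, 0.3, -1.7]
width: 0.0238
```

Request:
step_arm --increments "-0.175 0.307 0 0 0 0; -0.175 0.307 0 0 0 0; -0.175 0.307 0 0 0 0; -0.175 0.307 0 0 0 0; -0.175 0.307 0 0 0 0"

```text
time: 14.35
tool_pos: [0.5584, -0.1704, 0.1508]
ee_rot: [3.141, 0.0, 0.162]
wrist_force: [-0.1, -0.0, -1.5]
width: 0.0237
```

Request:
step_arm --increments "-0.175 0.307 0 0 0 0; -0.175 0.307 0 0 0 0; -0.175 0.307 0 0 0 0; -0.12 0.21 0 0 0 0; -0.05 0.09 0 0 0 0"

```text
time: 14.85
tool_pos: [0.5535, -0.1835, 0.1508]
ee_rot: [3.142, -0.0, 0.161]
wrist_force: [1.1, -0.3, -1.7]
width: 0.0237
```

Request:
step_arm --increments "0 0 0 0 0 0; 0 0 0 0 0 0"

```text
time: 15.05
tool_pos: [0.5536, -0.1832, 0.1507]
ee_rot: [-3.142, 0.0, 0.162]
wrist_force: [-0.0, 0.0, -1.1]
width: 0.0239
```

Request:
step_arm --increments "-0.1 0.18 0 0 0 0; -0.14 0.24 0 0 0 0; -0.14 0.24 0 0 0 0; -0.08 0.14 0 0 0 0; 0 0 0 0 0 0"

```text
time: 15.55
tool_pos: [0.5502, -0.1922, 0.1508]
ee_rot: [3.141, 0.0, 0.161]
wrist_force: [-0.3, 0.6, -1.4]
width: 0.0236
```

```bash
python3 - <<'E'
from h import *
s=get_obs();p=s["tool_pos"];print(p,s["wrist_force"],s["time"])
a=cv2.cvtColor(snapshot("scene"),cv2.COLOR_RGB2BGR)[300:384,110:220];w=cv2.cvtColor(snapshot("wrist"),cv2.COLOR_RGB2BGR)
o=np.zeros((600,800,3),np.uint8);o[:336,:440]=cv2.resize(a,None,fx=4,fy=4,interpolation=cv2.INTER_CUBIC);o[:300,440:800]=w[0:300,100:460]
cv2.imwrite("pics/t5.png",o)
E
```

```text
[ 0.55023397 -0.19221223  0.15076738] [-0.25221257  0.63907877 -1.39842914] 15.55
```

View pics/t5.png

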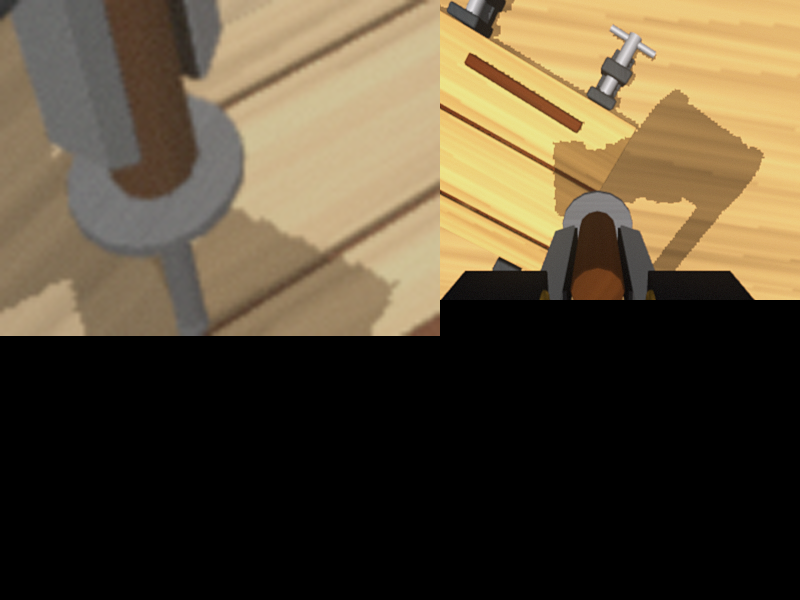

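The scene crop shows the tip on the seam, and the wrist view shows the panel's end edge next to it, passing near (638,128). I check that edge numerically.

```bash
python3 - <<'E'
from h import *
C=cam("wrist",get_obs());A=np.array([.6212,-.0020,.036]);B=np.array([.5501,-.1920,.036]);d=(B-A)/np.linalg.norm(B-A);n=np.array([-d[1],d[0],0])
w=cv2.imread("pics/t5.png")
for p in[(298,128),(280,160),(263,190)]:
    q=ray(C,p,.036)-A;print(p,q@d,q@n)
for o in(.035,.05,.06):
  print(o,[(round(s,3),w[int(v),int(u)+340].tolist()) for s in np.arange(.196,.214,.002) for u,v in [proj(C,A+d*s+n*o)]])
s=get_obs()["tool_pos"]-A;print(s@d,s@n)
E
```

```text
(298, 128) 0.20506942563398156 0.07008028454794021
(280, 160) 0.20579162815974505 0.03743604981412575
(263, 190) 0.20640057454670124 0.005250706647857613
0.035 [(np.float64(0.196), [74, 135, 180]), (np.float64(0.198), [76, 134, 178]), (np.float64(0.2), [76, 135, 178]), (np.float64(0.202), [78, 138, 182]), (np.float64(0.204), [69, 123, 163]), (np.float64(0.206), [67, 111, 146]), (np.float64(0.208), [69, 115, 150]), (np.float64(0.21), [70, 116, 149]), (np.float64(0.212), [69, 113, 148])]
0.05 [(np.float64(0.196), [104, 177, 209]), (np.float64(0.198), [78, 139, 183]), (np.float64(0.2), [78, 137, 184]), (np.float64(0.202), [80, 138, 182]), (np.float64(0.204), [72, 121, 157]), (np.float64(0.206), [79, 131, 169]), (np.float64(0.208), [78, 130, 170]), (np.float64(0.21), [80, 131, 171]), (np.float64(0.212), [78, 130, 170])]
0.06 [(np.float64(0.196), [122, 211, 236]), (np.float64(0.198), [123, 210, 236]), (np.float64(0.2), [125, 212, 237]), (np.float64(0.202), [129, 217, 240]), (np.float64(0.204), [78, 133, 172]), (np.float64(0.206), [78, 132, 170]), (np.float64(0.208), [79, 132, 171]), (np.float64(0.21), [76, 130, 167]), (np.float64(0.212), [77, 128, 166])]
0.20273050646950339 0.00019847397487301956
```

The edge is at s = 0.2035 m and the tip at 0.2027 m, so the seam is covered. I lift and carry the stylus back to its hole.

Request:
step_arm --increments "0 0 -1 0 0 0; 0 0 -3 0 0 0; 0 0 -4 0 0 0; 0 0 -4 0 0 0; 0 0 -4 0 0 0"

```text
time: 16.15
tool_pos: [0.5502, -0.1916, 0.3133]
ee_rot: [3.141, -0.001, 0.162]
wrist_force: [1.0, -0.7, -0.9]
width: 0.0233
```

Request:
step_arm --increments "0 -1.5 0 0 0 0; -0.07 -2.5 0 0 0 0; -0.07 -3.3 0 0 0 0; -0.07 -3.3 0 0 0 0; -0.07 -3.3 0 0 0 0"

```text
time: 16.65
tool_pos: [0.5243, -0.0534, 0.3099]
ee_rot: [-3.141, 0.001, 0.162]
wrist_force: [-0.3, 0.0, -1.4]
width: 0.0242
```

Request:
step_arm --increments "-0.07 -3.3 0 0 0 0; -0.07 -3.3 0 0 0 0; -0.07 -3.3 0 0 0 0; -0.07 -3.3 0 0 0 0; -0.07 -3.3 0 0 0 0"

```text
time: 17.15
tool_pos: [0.494, 0.1089, 0.31]
ee_rot: [-3.141, 0.001, 0.162]
wrist_force: [0.3, -0.0, -0.9]
width: 0.0232
```

Request:
step_arm --increments "-0.07 -3.3 0 0 0 0; -0.07 -3.3 0 0 0 0; -0.07 -3.3 0 0 0 0; -0.07 -3.3 0 0 0 0; -0.07 -2 0 0 0 0"

```text
time: 17.65
tool_pos: [0.4656, 0.259, 0.3098]
ee_rot: [-3.141, 0.002, 0.165]
wrist_force: [0.4, -0.7, -1.1]
width: 0.0237
```

Request:
step_arm --increments "0 0 0 0 0 0; 0 0 0 0 0 0; 0 0 0 0 0 0; 0 0 0 0 0 0; 0 0 0 0 0 0"

```text
time: 18.15
tool_pos: [0.4675, 0.2557, 0.3108]
ee_rot: [3.141, -0.0, 0.16]
wrist_force: [-0.0, -0.7, -1.2]
width: 0.0237
```

Request:
step_arm --increments "0 -0.5 1 0 0 0; 0 0 2 0 0 0; 0 0 2 0 0 0; 0 0 1 0 0 0; 0 0 0 0 0 0"

```text
time: 18.65
tool_pos: [0.4654, 0.2611, 0.2482]
ee_rot: [3.141, 0.004, 0.162]
wrist_force: [-0.1, 0.7, -1.4]
width: 0.0239
```

Request:
step_arm --increments "0 0 0 0 0 0; 0 0 0 0 0 0; 0 0 0 0 0 0; 0 0 0 0 0 0; 0 0 0 0 0 0"

```text
time: 19.15
tool_pos: [0.4666, 0.2616, 0.2512]
ee_rot: [-3.141, -0.001, 0.162]
wrist_force: [0.3, 0.2, -0.9]
width: 0.0238
```

```bash
python3 look.py L6
```

```text
scene [0.4665763  0.26161008 0.25120995] [-3.14148234e+00 -8.37782587e-04  1.61799048e-01] tip px [285.68826375 151.50408894]
249 101
top [0.46651477 0.26158652 0.25106173] [-3.14152813e+00 -5.75876552e-04  1.61783714e-01] tip px [190.55530294 198.8343564 ]
154 148
wrist [0.46648512 0.26154213 0.25094903] [ 3.14156139e+00 -3.55748645e-04  1.61796481e-01] tip px [256.92933702 192.9922019 ]
```

View pics/L6.png

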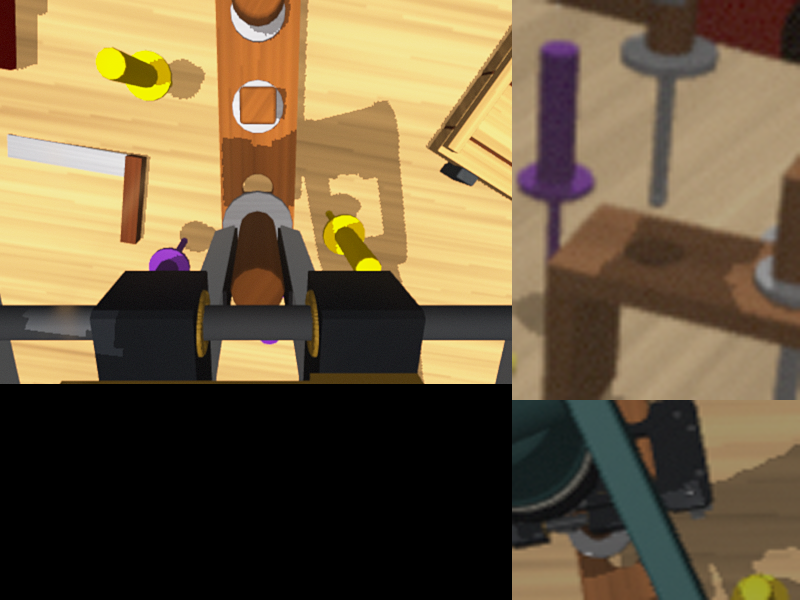

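The tip at (657,205) is directly above the empty hole at (655,250). I lower it.

Request:
step_arm --increments "0 0 1 0 0 0; 0 0 2 0 0 0; 0 0 2 0 0 0; 0 0 2 0 0 0; 0 0 1.5 0 0 0"

```text
time: 19.8
tool_pos: [0.4655, 0.2612, 0.1633]
ee_rot: [3.141, 0.003, 0.162]
wrist_force: [-0.4, -0.5, -2.0]
width: 0.0238
```

Request:
step_arm --increments "0 0 1 0 0 0; 0 0 0.4 0 0 0; 0 0 0.2 0 0 0; 0 0 0 0 0 0; 0 0 0 0 0 0"

```text
time: 20.3
tool_pos: [0.4669, 0.2617, 0.1508]
ee_rot: [-3.141, -0.002, 0.162]
wrist_force: [-1.0, 0.5, -0.2]
width: 0.0236
```

Request:
step_arm --increments "0 0 0 0 0 0; 0 0 0 0 0 0; 0 0 0 0 0 0; 0 0 0 0 0 0"

```text
time: 20.7
tool_pos: [0.4664, 0.2615, 0.1499]
ee_rot: [3.142, -0.0, 0.162]
wrist_force: [-0.0, -0.3, -1.6]
width: 0.0235
```

Request:
step_arm --increments "0 0 0.1 0 0 0; 0 0 0.1 0 0 0; 0 0 0.1 0 0 0; 0 0 0.1 0 0 0; 0 0 0 0 0 0"

```text
time: 21.2
tool_pos: [0.4664, 0.2615, 0.1457]
ee_rot: [3.142, 0.0, 0.162]
wrist_force: [-0.7, 0.3, -2.0]
width: 0.0236
```

Request:
step_arm --increments "0 0 0 0 0 0; 0 0 0 0 0 0; 0 0 0 0 0 0"

```text
time: 21.5
tool_pos: [0.4664, 0.2615, 0.1457]
ee_rot: [3.141, 0.0, 0.162]
wrist_force: [-0.7, -0.9, -1.4]
width: 0.0233
```

Request:
step_arm --increments "0 0 0.05 0 0 0; 0 0 0.05 0 0 0; 0 0 0 0 0 0; 0 0 0 0 0 0"

```text
time: 21.9
tool_pos: [0.4665, 0.2616, 0.1457]
ee_rot: [-3.142, -0.001, 0.162]
wrist_force: [-2.3, -0.8, 5.1]
width: 0.0235
```

Contact: the vertical force rose by about 6.5 N, so the collar rests on the rack. I release and retreat upward.

Request:
step_arm --increments "0 0 0 0 0 0; 0 0 0 0 0 0; 0 0 0 0 0 0; 0 0 0 0 0 0; 0 0 0 0 0 0" --claw -0.3

```text
time: 22.4
tool_pos: [0.4664, 0.2615, 0.1444]
ee_rot: [3.141, 0.0, 0.162]
wrist_force: [0.7, -0.3, 0.1]
width: 0.0593
```

Request:
step_arm --increments "0 0 -1 0 0 0; 0 0 -2 0 0 0; 0 0 -4 0 0 0; 0 0 -4 0 0 0; 0 0 -4 0 0 0"

```text
time: 22.9
tool_pos: [0.4662, 0.2615, 0.2971]
ee_rot: [-3.141, -0.001, 0.162]
wrist_force: [0.4, 0.2, -0.8]
width: 0.0612
```

Request:
step_arm --increments "0 0 -2 0 0 0; 0 0 0 0 0 0; 0 0 0 0 0 0; 0 0 0 0 0 0; 0 0 0 0 0 0"

```text
time: 23.4
tool_pos: [0.4658, 0.2613, 0.3125]
ee_rot: [3.141, 0.004, 0.162]
wrist_force: [0.3, 0.3, 0.6]
width: 0.0614
```

```bash
python3 - <<'E'
from h import *
s=get_obs();print(s["tool_pos"],s["wrist_force"],s["width"])
o=np.zeros((600,800,3),np.uint8)
o[:480,:400]=cv2.resize(cv2.cvtColor(snapshot("scene"),cv2.COLOR_RGB2BGR)[100:244,250:370],(400,480))
o[:400,400:]=cv2.resize(cv2.cvtColor(snapshot("wrist"),cv2.COLOR_RGB2BGR)[60:260,156:356],(400,400))
cv2.imwrite("pics/fin.png",o)
E
```

```text
[0.46577914 0.26129016 0.31250935] [0.34069411 0.32898324 0.59452644] 0.06144884229643095
```

View pics/fin.png

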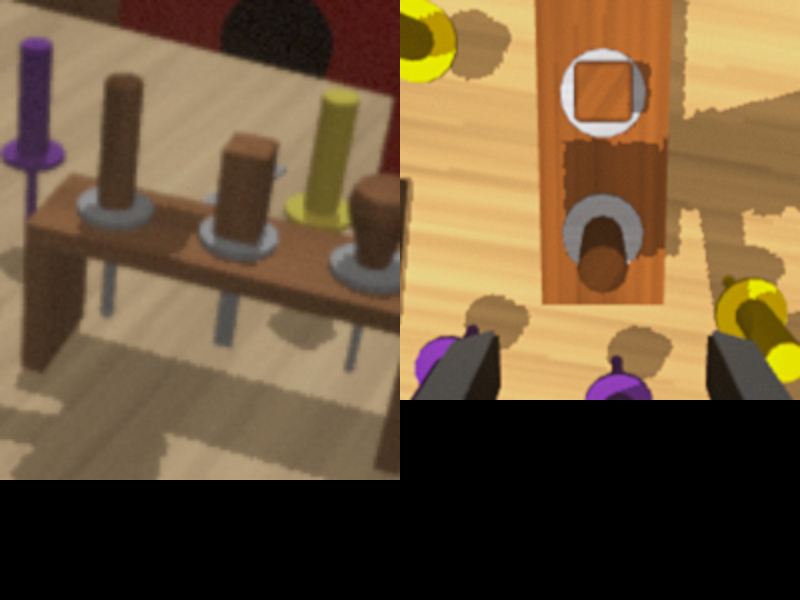

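The stylus hangs upright in its original hole with its collar flat on the rack at (115,208), and the gripper is clear of it.

```bash
python3 -c "
from bench import *
print(close_job())"
```

```text
the job is handed in; nothing more can be done
None
```

The seam is traced, and the brown slim round-handled stylus is back upright in its own rack hole, released. The job was handed in at about 23.5 s of the 61 s allowed.

- **Tracing:** I guided the tip from about 8 mm from the batten to within about 1 mm of the open end, at about 3.5 cm/s.
- **Line and height:** By the measured poses the tip stayed within about 0.5 mm of the seam line. It was about 1 mm above the boards, and no contact force showed.
- **Return:** The collar met the rack top with a force change of about 6.5 N before I let go. The last pictures show the stylus upright, its collar flat on the rack, the neighbouring tools and look-alikes in place, and the gripper about 11 cm above the handle, touching nothing.
- **Disagreements:** The scene camera put the tip about 1–2 pixels (roughly 2 mm) from where the arm pose predicted. The top and wrist cameras differed on the seam by up to 0.9 mm. The scene camera's offset is within its stated 2 mm calibration. No check failed.

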